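# Ease the drop grille down off its two wedges

## Task

The heavy steel drop grille stands in its two upright channels, packed up off the bench on two hardwood wedges. Work the wedges back out from under it in small tugs, a little from each by turns, so that the grille comes down gently and stays near level, never more than about 15 mm lower at one end than at the other, until it stands on both its rubber feet. Leave both wedges lying on the bench, clear in front of the grille, and do not disturb the other things on the bench.

Things in the scene. Friction and masses are not known exactly. Their poses are not given: they have to be found in the camera images.
- hatch_frame: Fixed dark steel frame, 360 mm high, that the grille slides in. Origin on the bench midway between its two upright U channels, in the grille's mid-plane; x level, through the grille away from the robot; y to the robot's left; z up. Channel flanges: x -18.6 to +18.6 mm, from |y| = 150 outwards; webs' inner faces at |y| = 176. Foot plates 160 x 50 x 6 mm out to |y| = 230. No sill.
- grille: Heavy grille of 25 mm square tube and bars, about 2.4 kg, 340 mm wide (y), 230 high, loose in the channels: it sinks, rises and tilts a little (play 6 mm at each end, 2.5 mm front and back). Origin at the middle of the underside of its bottom rail (25 mm thick in x), axes as the frame's. Origin height: about 24 mm at the start, 8 mm when down on its 8 mm rubber feet.
- rail_edge (a point): Middle of the bottom rail's lower front edge, 12.5 mm in front (-x) of the grille's origin. This edge is what rests on the wedges.
- lift_ledge (a point): Middle of the lower front edge of the grille's lift ledge, a plate 240 mm long (y), 4 mm thick, standing out 40 mm in front of the rail's face, underside 132 mm above the grille's origin. It roofs over the wedge butts: an upright gripper hits it at first, one leaning back (body towards the robot) about 30 degrees clears it. A butt drawn out 50 mm can be gripped upright near its end.
- grille_left_foot (a point): Underside of the grille's left rubber foot, 150 mm left (+y) of the middle; height 0 when that end is down, about 16 mm at the start.
- grille_right_foot (a point): Underside of the grille's right rubber foot, 150 mm right (-y) of the middle; height 0 when that end is down, about 16 mm at the start.
- wedge_left: Hardwood wedge under the grille's left half, 160 mm long (x), sides upright and parallel 40 mm apart, flat on the bench; top slopes from 36 mm thick at the butt (-x, towards the robot) to 4 mm at the thin end. Origin: middle of its underside. About 60 mm stands out in front of the rail. Drawn 5 mm it lowers the grille 1 mm there; loose after about 80 mm, out after 100. Pull about 8 to 24 N.
- wedge_right: The same kind of wedge, lying the same way, under the grille's right half.
- wedge_left_tip (a point): Middle of the thin end of the left wedge (80 mm along +x from its origin, 2 mm up).
- wedge_left_butt (a point): Middle of the thick end of the left wedge (80 mm along -x from its origin, 18 mm up).
- wedge_right_tip (a point): Middle of the thin end of the right wedge (80 mm along +x from its origin, 2 mm up).
- wedge_right_butt (a point): Middle of the thick end of the right wedge (80 mm along -x from its origin, 18 mm up).
- piston: Bystander: steel engine piston standing crown up, 57 mm across, 50 mm high, to the left, nearer the robot than the jar. Origin under its centre.
- screw_jar: Bystander: closed glass jar of screws, 76 mm across, 106 mm high, to the left. Origin under its centre.
- pliers: Bystander: needle-nose pliers lying flat to the right, 160 mm long (handles to -x), 14 mm high. Origin under the pivot.
Mind the look-alikes: they are no part of the job. What is shaped like the wedge_left but purple or red is not meant.

How it is judged:
By the outcome, as a careful person would: the job done as asked, in the order asked, and still so for the second after the job is handed in, with the robot touching nothing.
It also fails if it takes over 69 s, if anything falls off the work surface, if the arm or the gripper's body presses on something with over 40 N, if the wrist force passes 120 N, or if a joint passes its speed limit or range.

## Robot

A 6-joint arm with a two-finger parallel gripper is mounted at the origin on the work surface. World frame = base frame: x ahead of the robot, y to its left, z up, the work surface at z = 0. Lengths are in mm, angles in degrees, forces in N, time in s.
With the tool pointing down it reaches from about 275 to 725 mm from the base axis. Payload 5.6 kg.
Tool frame: the origin (TCP) lies between the finger pads; the fingertips stand 22 mm ahead of it and the grasp point (between the pads) lies 3 mm ahead of it (manip.finger_overhang is the distance from the TCP to the fingertips, in mm); z points along the fingers, y is the line along which they close (so a half turn about z gives the same grasp; the last joint's range is limited). The gripper opens to 85 mm and grips with 20 to 120 N. Pads are 22 mm wide; open, the fingers measure 114 mm over their backs; the gripper's body (76 mm by 85 mm) begins 54 mm behind the grasp point. The pads swing forward as they close: fully open they stand 13 mm farther back than shut.
Start: joints at [-46.891, 14.616, 6.199, 0, -81.583, -16.306], TCP at [248.025, -490.893, 253.283] pointing down, gripper open.
Joint ranges: [-168.99, 168.99], [-69.2, 112.95], [-62.41, 85.93], [-164.36, 98.24], [-168.68, -3.75], [-174.98, 174.98]. Speed limits (degrees/s): [147.25, 147.25, 180, 180, 180, 180].

## Interface

Orientations are given as [roll, pitch, yaw] about the fixed x, y, z axes, in that order (R = Rz(yaw) Ry(pitch) Rx(roll)).
In Python, from rig import observe, camera, camera_info, ticket, manip gives the robot as it stands. The module is installed in compiled form; this text tells all that it offers.
- The arm moves only by the tool drive_tool, never from a script. Its argument "commands" is a list of rows, each a list of 3 entries, a list of its own where there are three numbers: the shift along the tool's x, y, z as a fraction of full scale, then the turn, a rotation vector about the tool's x, y, z as a fraction of full scale, then the opening, from 0 (shut) to 1 (fully open). A call has 1 to 8 rows; each row shifts and turns the commanded pose from where the row before left it, along the tool's axes as they then stand; what a row does not reach is not made up. Full scale, the value 1, is 75 cm for a shift and 60 degrees for a turn. A row lasts 1/8 s, in which the tool goes at most 62.5 mm and 10.7 degrees, less where a joint would pass 70% of its speed; a pose out of reach is approached as far as the arm can. A call with a number of a shift or a turn outside -1 to 1 is refused whole. A call with a gripper value outside its range is refused whole. The fingers move at their own pace and stop on an object; the grip force is fixed at half the most. Time passes only in rows, so rows that do not move let the fingers close. It gives the time, the measured TCP pose, the force, the opening and the grip force at its end, in the units of the state.
- observe(): the state, without advancing time (a new reading comes with each control period).
- camera(name): name is "scene" or "side" or "wrist"; returns the picture (420x560x3 uint8, red, green, blue); there is no depth.
- camera_info(name): a dict with "fx", "fy", "cx", "cy" (pixels), "pose" (4x4, takes a point from camera to world coordinates); the wrist camera has in their place "tool_from_camera" (4x4, takes a point from camera to tool coordinates, whose origin is the TCP and whose axes are the flange's). Camera axes: x right, y up, looking along -z (the intrinsics and any distortion apply to the point x, -y, -z); pixel columns grow to the right and rows downward; lengths in mm; the calibration is good to about 2 mm. A picture is of the moment at which its call begins: read the wrist's pose just before it. camera_info takes no time and is no camera call.
- ticket.job_done(): hands the job in; it is judged then, once.
The state is a dict: "time_s": time; "joint_pos": joint angles; "joint_vel": joint speeds; "tau": joint torques, N m; "tool_pos": TCP position; "ee_rot": TCP orientation; "contact_force": force on the tool from outside, world axes, zero at the start; "wrist_torque": the same for the moment, N m; "width": finger opening in mm; "gripper_force": force on a finger pad.
Only numpy, scipy, OpenCV 4.12 (cv2) and the standard library are available. Lean on these libraries where they do the work, as an engineer would, in place of code of your own. Each camera call takes 0.05 s, during which the arm holds its last target. There are 200 camera calls.

## Working session

There is one attempt and no reset: what is moved stays moved. The work goes in short steps, Python scripts to look and compute and a tool call to move; the robot and the scene stay as the last step left them, time stands still between calls to the robot, and variables do not carry over. Pictures are saved under pics/ and viewed, at most 10 in all, crops included, and the job is handed in when it is done.

Besides the shell and the picture viewer there is one more tool, called after "Call:" by a JSON object that holds its "name" and its "arguments". drive_tool: Moves the arm, as the interface text tells. Shift numbers are shares of 75 cm and turn numbers shares of 60 degrees, none past 1 either way. Its arguments: {"type":"object","properties":{"commands":{"type":"array","items":{"type":"array"}}},"required":["commands"]}

```bash
mkdir -p pics; cat > h.py <<'E'
import numpy as np,cv2
from rig import observe,camera,camera_info,ticket,manip
def save(n,f):
    im=camera(n); cv2.imwrite('pics/'+f,im[:,:,::-1]); return im
E
python3 - <<'E'
from h import *
a=save('scene','a.png');b=save('side','b.png')
cv2.imwrite('pics/ab.png',np.hstack([a,b])[:,:,::-1][:, :])
for n in('scene','side','wrist'): print({k:np.round(v,4).tolist() if not isinstance(v,str) else v for k,v in camera_info(n).items()})
s=observe();print(s)
E
```

```text
{'fx': 481.7205, 'fy': 481.7205, 'cx': 280.6481, 'cy': 211.4828, 'pose': [[-0.2356, -0.7414, 0.6283, 1557.4931], [0.9718, -0.1773, 0.1551, 216.0679], [-0.0036, 0.6472, 0.7623, 1268.6931], [0.0, 0.0, 0.0, 1.0]]}
{'fx': 527.7955, 'fy': 527.7955, 'cx': 273.6426, 'cy': 206.662, 'pose': [[0.2726, -0.6756, 0.685, 1585.1178], [0.9621, 0.1836, -0.2018, -304.5849], [0.0106, 0.714, 0.7, 1094.4076], [0.0, 0.0, 0.0, 1.0]]}
{'fx': 356.8305, 'fy': 356.8305, 'cx': 281.132, 'cy': 210.962, 'tool_from_camera': [[0.0007, 0.959, 0.2834, 72.8415], [1.0, -0.0005, -0.0008, -1.2571], [-0.0006, 0.2834, -0.959, -122.3517], [0.0, 0.0, 0.0, 1.0]]}
{'time_s': 0.1, 'joint_pos': array([-4.68912093e+01,  1.46492468e+01,  6.13879157e+00, -2.36055806e-02,
       -8.15825621e+01, -1.63060928e+01]), 'joint_vel': array([-0.03607853,  0.05327396,  0.14044465,  0.11392537,  0.05384537,
        0.05199076]), 'tau': array([-4.20319353e-03, -3.87603486e+01,  2.38472021e+01,  5.37799850e+00,
       -3.82068756e-03, -9.23499783e-06]), 'tool_pos': array([ 247.87369284, -490.53318546,  252.49638521]), 'ee_rot': array([ 1.79904169e+02, -3.70993908e-03, -1.53200773e+02]), 'contact_force': array([ 0.18806901,  0.9694005 , -0.40610479]), 'wrist_torque': array([-0.02502121,  0.01412473,  0.04443791]), 'gripper_force': 0.0, 'width': 85.24495817990413}
```

View pics/a.png

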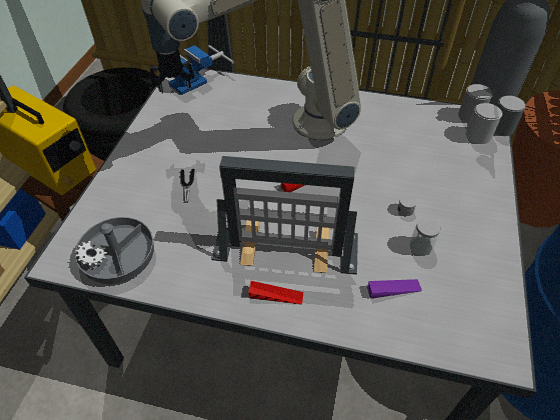

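View pics/b.png

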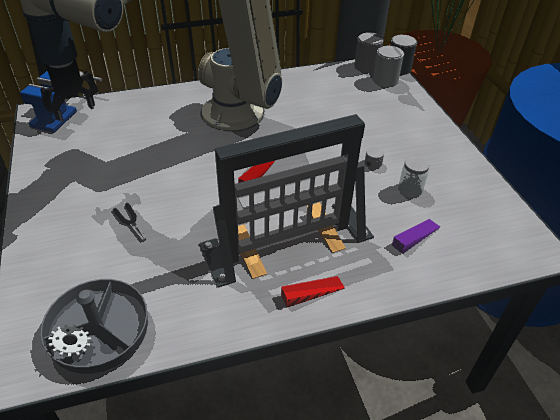

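Both cameras look from behind the grille towards the robot. The wedge tips show at about (247,258) and (321,265) in the scene view. A red look-alike lies in front of the grille near (292,186). I'll enlarge both views to measure.

```bash
python3 - <<'E'
import cv2,numpy as np
a=cv2.imread('pics/a.png')[150:290,160:445];b=cv2.imread('pics/b.png')[110:310,190:440]
a=cv2.resize(a,(798,392),interpolation=cv2.INTER_CUBIC);cv2.imwrite('pics/a2.png',a)
cv2.imwrite('pics/b2.png',cv2.resize(b,(750,600),interpolation=cv2.INTER_CUBIC))
E
```

```text
(no output)
```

View pics/a2.png

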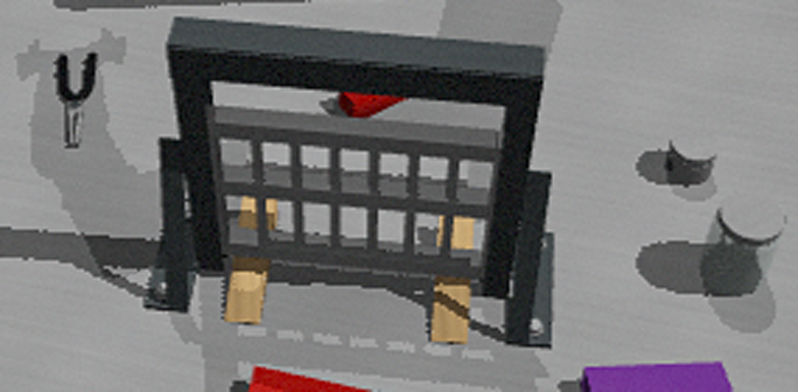

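View pics/b2.png

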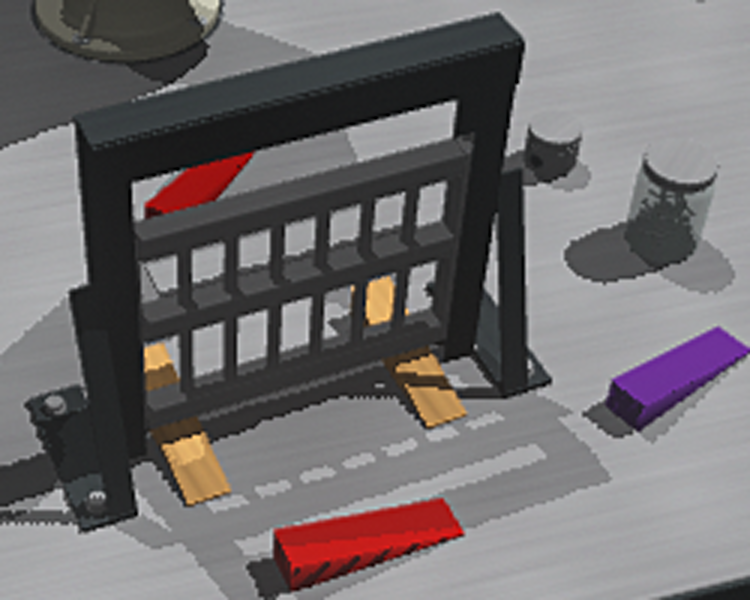

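Scene crop: right tip edge is at (226,321)-(262,323) and left tip edge at (434,340)-(468,343). Side crop: right tip at (189,503)-(231,494), left tip at (431,427)-(467,415). Foot plate corners and the red wedge behind the bars are visible too. Next I'll triangulate these.

```bash
cat >> h.py <<'E'
def ray(n,u,v,T=None):
    c=camera_info(n); P=c['pose'] if T is None else T
    d=P[:3,:3]@np.array([(u-c['cx'])/c['fx'],-(v-c['cy'])/c['fy'],-1]); return P[:3,3],d
def atz(n,u,v,z,T=None):
    o,d=ray(n,u,v,T); return o+d*(z-o[2])/d[2]
E
python3 - <<'E'
from h import *
A=lambda x,y:(x/2.8+160,y/2.8+150)
B=lambda x,y:(x/3+190,y/3+110)
pts=dict(rtipR=((226,321),(189,503),0),rtipL=((262,323),(231,494),0),ltipR=((434,340),(431,427),0),ltipL=((468,343),(467,415),0),
 plateR_out=((143,307),(82,530),6),plateR_in=((190,310),(137,515),6),plateL_in=((507,347),(505,395),6),plateL_out=((552,347),(549,382),6),
 lbuttR=((443,216),None,36),lbuttL=((475,216),None,36),rbuttL=((275,199),None,36),lbuttside=(None,(370,280),36),
 redA=((342,97),(147,205),36),redB=((400,97),(255,152),20),piston=((692,180),(554,180),0), jar=((735,290),(670,270),0),
 frtopR=((168,45),(80,150),360),frtopL=((543,75),(524,45),360))
for k,(a,b,z) in pts.items():
    r=[np.round(atz(n,*f(*p),z)[:2]).tolist() for n,f,p in(('scene',A,a),('side',B,b)) if p]
    print(k,z,r)
E
```

```text
rtipR 0 [[755.0, -113.0], [754.0, -113.0]]
rtipL 0 [[748.0, -73.0], [754.0, -75.0]]
ltipR 0 [[726.0, 120.0], [728.0, 120.0]]
ltipL 0 [[721.0, 158.0], [723.0, 157.0]]
plateR_out 6 [[763.0, -208.0], [763.0, -209.0]]
plateR_in 6 [[754.0, -155.0], [759.0, -160.0]]
plateL_in 6 [[720.0, 201.0], [715.0, 198.0]]
plateL_out 6 [[708.0, 249.0], [710.0, 243.0]]
lbuttR 36 [[578.0, 100.0]]
lbuttL 36 [[569.0, 137.0]]
rbuttL 36 [[599.0, -97.0]]
lbuttside 36 [[566.0, 115.0]]
redA 36 [[420.0, -59.0], [404.0, -67.0]]
redB 20 [[388.0, 9.0], [333.0, 66.0]]
piston 0 [[423.0, 383.0], [438.0, 368.0]]
jar 0 [[578.0, 443.0], [597.0, 425.0]]
frtopR 360 [[691.0, -165.0], [694.0, -173.0]]
frtopL 360 [[647.0, 191.0], [657.0, 190.0]]
```

```bash
cat >> h.py <<'E'
from scipy.spatial.transform import Rotation as R
import json
FO=np.array([656.6,9.6,0.]); YAW=6.8
RF=R.from_euler('z',YAW,degrees=True).as_matrix()
def f2w(p): return FO+RF@np.array(p,float)
def w2f(p): return RF.T@(np.array(p,float)-FO)
def ori(lean,yaw=YAW):   # tool x towards robot, tool z down and forward by lean
    l=np.radians(lean);z=np.array([np.sin(l),0,-np.cos(l)]);x=np.array([-np.cos(l),0,-np.sin(l)])
    return R.from_euler('z',yaw,degrees=True)*R.from_matrix(np.c_[x,np.cross(z,x),z])
def pose():
    s=observe(); return s['tool_pos'],R.from_euler('xyz',s['ee_rot'],degrees=True)
def rows(p,q,pt,qt,n,op):
    """n rows (rounded) from pose p,q to pt,qt; returns rows, reached pose"""
    out=[]
    for i in range(n):
        k=n-i; sh=q.inv().apply((pt-p)/k)/750; rv=((q.inv()*qt).as_rotvec(degrees=True)/k)/60
        sh=np.round(sh,3);rv=np.round(rv,3); out.append([(sh+0).tolist(),(rv+0).tolist(),op])
        p=p+q.apply(sh*750); q=q*R.from_rotvec(rv*60,degrees=True)
    print(json.dumps(out)); return p,q
def wristpose(): # camera pose in world
    p,q=pose(); T=np.eye(4);T[:3,:3]=q.as_matrix();T[:3,3]=p; return T@camera_info('wrist')['tool_from_camera']
E
python3 - <<'E'
from h import *
p,q=pose()
p,q=rows(p,q,f2w([-200,-20,190]),ori(30),8,0.7)
print(f2w([-200,-20,190]))
E
```

```text
[[[-0.066, 0.052, 0.01], [0.011, -0.062, 0.041], 0.7], [[-0.063, 0.055, 0.014], [0.011, -0.062, 0.041], 0.7], [[-0.059, 0.058, 0.017], [0.011, -0.062, 0.041], 0.7], [[-0.056, 0.06, 0.021], [0.011, -0.062, 0.04], 0.7], [[-0.052, 0.063, 0.023], [0.011, -0.062, 0.041], 0.7], [[-0.047, 0.065, 0.026], [0.011, -0.062, 0.04], 0.7], [[-0.043, 0.067, 0.028], [0.011, -0.062, 0.041], 0.7], [[-0.037, 0.07, 0.03], [0.012, -0.061, 0.04], 0.7]]
[460.37497774 -33.94010382 190.        ]
```

Call:
{"name": "drive_tool", "arguments": {"commands": [[[-0.064,0.05,0.01],[0.011,-0.062,0.041],0.7],[[-0.062,0.053,0.014],[0.011,-0.062,0.041],0.7],[[-0.058,0.057,0.017],[0.011,-0.062,0.041],0.7],[[-0.055,0.059,0.021],[0.011,-0.062,0.04],0.7],[[-0.051,0.062,0.023],[0.011,-0.062,0.041],0.7],[[-0.047,0.063,0.026],[0.011,-0.062,0.04],0.7],[[-0.043,0.065,0.028],[0.011,-0.062,0.041],0.7],[[-0.037,0.068,0.03],[0.012,-0.061,0.04],0.7]]}}

```text
time_s: 1.1
tool_pos: [450.7, -67.4, 191.9]
ee_rot: [-179.2, 28.6, -172.4]
contact_force: [1.1, -1.5, -0.0]
width: 60.0
gripper_force: 0.0
```

```bash
python3 - <<'E'
from h import *
p,q=pose(); print(p,q.as_euler('xyz',degrees=True),w2f(p),observe()['width'])
np.save('wp.npy',wristpose()); save('wrist','w1.png')
E
```

```text
[450.65654101 -67.38872476 191.86761239] [-179.22160063   28.59634055 -172.35533354] [-213.61052192  -52.06262541  191.86761239] 59.95360785049776
```

View pics/w1.png

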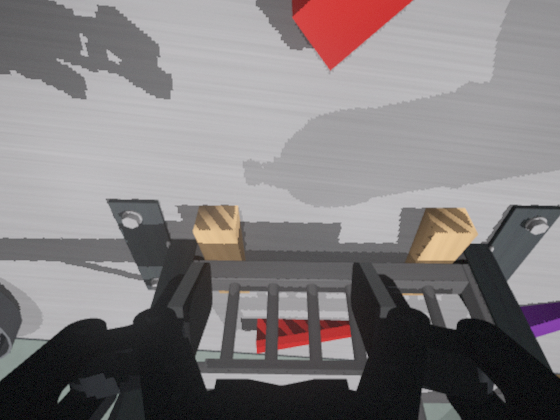

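The wrist view (image up is towards the robot, right is +y) shows both butts. Right butt: bottom edge (204,206)-(240,206), top edge (196,230)-(243,230). Left butt: bottom edge (428,208)-(464,208), top edge (424,234)-(472,236). The red decoy's near corners are at (333,70) and (293,18).

```bash
python3 - <<'E'
from h import *
T=np.load('wp.npy')
for k,u,v,z in [('rb',204,206,0),('rb',240,206,0),('rt',196,230,36),('rt',243,230,36),('lb',428,208,0),('lb',464,208,0),('lt',424,234,36),('lt',472,236,36),('plateRfront',108,200,6),('plateLfrontout',550,208,6),('red',333,70,36),('red',333,70,4),('red',293,18,36),('red',293,18,4)]:
    w=atz('wrist',u,v,z,T); print(k,z,np.round(w),np.round(w2f(w)))
p,q=pose();print(p, w2f(p))
E
```

```text
rb 0 [ 598. -133.    0.] [ -75. -135.    0.]
rb 0 [593. -96.   0.] [-76. -97.   0.]
rt 36 [ 595. -135.   36.] [ -78. -136.   36.]
rt 36 [589. -90.  36.] [-79. -91.  36.]
lb 0 [569.  98.   0.] [-77.  98.   0.]
lb 0 [564. 134.   0.] [-78. 135.   0.]
lt 36 [570.  84.  36.] [-77.  84.  36.]
lt 36 [567. 131.  36.] [-75. 131.  36.]
plateRfront 6 [ 597. -227.    6.] [ -87. -228.    6.]
plateLfrontout 6 [546. 214.   6.] [-85. 216.   6.]
red 36 [425. -40.  36.] [-236.  -22.   36.]
red 4 [438. -34.   4.] [-222.  -17.    4.]
red 36 [398. -70.  36.] [-266.  -49.   36.]
red 4 [407. -68.   4.] [-257.  -48.    4.]
[450.61510738 -64.44714176 189.93309168] [-213.30336899  -49.13682905  189.93309168]
```

```bash
cat >> h.py <<'E'
def tcp(x,y,z=28,lean=30,back=0):
    zt=ori(lean,0).as_matrix()[:,2]; return f2w(np.array([x,y,z])-(3+back)*zt)
E
python3 - <<'E'
from h import *
p,q=pose()
p,q=rows(p,q,tcp(-66,-115,back=60),ori(30),4,0.7)
p,q=rows(p,q,tcp(-66,-115),ori(30),3,0.7)
E
```

```text
[[[-0.017, -0.022, 0.05], [-0.001, -0.006, 0.002], 0.7], [[-0.016, -0.022, 0.05], [-0.001, -0.006, 0.002], 0.7], [[-0.016, -0.022, 0.05], [-0.001, -0.006, 0.002], 0.7], [[-0.016, -0.022, 0.05], [-0.002, -0.006, 0.002], 0.7]]
[[[0.0, 0.0, 0.027], [0.0, 0.0, 0.0], 0.7], [[0.0, 0.0, 0.027], [0.0, 0.0, 0.0], 0.7], [[0.0, 0.0, 0.026], [0.0, 0.0, 0.0], 0.7]]
```

Call:
{"name": "drive_tool", "arguments": {"commands": [[[-0.017,-0.022,0.05],[-0.001,-0.006,0.002],0.7],[[-0.016,-0.022,0.05],[-0.001,-0.006,0.002],0.7],[[-0.016,-0.022,0.05],[-0.001,-0.006,0.002],0.7],[[-0.016,-0.022,0.05],[-0.002,-0.006,0.002],0.7],[[0.0,0.0,0.027],[0.0,0.0,0.0],0.7],[[0.0,0.0,0.027],[0.0,0.0,0.0],0.7],[[0.0,0.0,0.026],[0.0,0.0,0.0],0.7]]}}

```text
time_s: 2.02
tool_pos: [602.8, -118.8, 31.7]
ee_rot: [-179.7, 29.8, -172.9]
contact_force: [0.7, -0.2, 1.1]
width: 59.6
gripper_force: 0.0
```

```bash
python3 - <<'E'
from h import *
save('wrist','w2.png')
p,q=pose(); print(w2f(p),q.as_euler('xyz',degrees=True), w2f(tcp(-66,-115)),observe()['contact_force'])
E
```

```text
[ -68.73655781 -120.84879479   29.51976317] [-179.72131812   29.66350809 -172.9034126 ] [ -67.5        -115.           30.59807621] [ 2.50473611  0.25000297 -2.90045684]
```

View pics/w2.png

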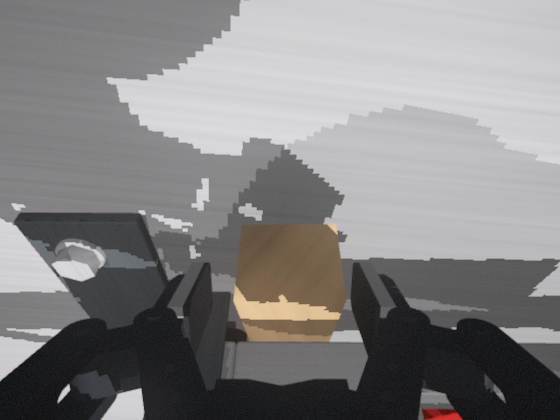

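The wedge sits between the pads, its face spanning columns 236-343, so it is about 3 mm to +y of the gripper. I'll nudge across, close and tug.

Call:
{"name": "drive_tool", "arguments": {"commands": [[[0,0.005,0],[0,0,0],0.6],[[0,0,0],[0,0,0],0],[[0,0,0],[0,0,0],0],[[0,0,0],[0,0,0],0],[[0.006,0,-0.0035],[0,0,0],0],[[0.006,0,-0.0035],[0,0,0],0],[[0.006,0,-0.0035],[0,0,0],0],[[0.006,0,-0.0035],[0,0,0],0]]}}

```text
time_s: 3.08
tool_pos: [582.4, -117.3, 33.6]
ee_rot: [-179.7, 30.0, -172.9]
contact_force: [4.7, 0.7, -4.2]
width: 38.6
gripper_force: 61.3
```

```bash
python3 - <<'E'
from h import *
p,q=pose(); s=observe();print(w2f(p),q.as_euler('xyz',degrees=True),s['contact_force'],s['width'],s['gripper_force'])
E
```

```text
[ -88.70611892 -117.24128051   33.55470722] [-179.66102353   29.99162557 -172.85039159] [ 4.68630233  0.68242402 -4.23154863] 38.57201892812705 61.32676821551286
```

```bash
python3 - <<'E'
from h import *
p,q=pose(); q=ori(30)if 0 else q
zt=q.as_matrix()[:,2]
p,q=rows(p,q,p-50*zt,q,2,0.7)
p,q=rows(p,q,tcp(-66,117,back=50),ori(30),4,0.7)
E
```

```text
[[[0.0, 0.0, -0.033], [0.0, 0.0, 0.0], 0.7], [[0.0, 0.0, -0.034], [0.0, 0.0, 0.0], 0.7]]
[[[-0.006, 0.078, 0.004], [-0.001, 0.0, 0.001], 0.7], [[-0.006, 0.078, 0.004], [-0.001, 0.0, 0.001], 0.7], [[-0.006, 0.078, 0.005], [0.0, 0.0, 0.002], 0.7], [[-0.006, 0.078, 0.004], [-0.001, 0.0, 0.001], 0.7]]
```

Call:
{"name": "drive_tool", "arguments": {"commands": [[[0,0,0],[0,0,0],0.7],[[0,0,-0.002],[0,0,0],0.7],[[0,0,-0.033],[0,0,0],0.7],[[0,0,-0.034],[0,0,0],0.7],[[-0.006,0.078,0.004],[0,0,0.001],0.7],[[-0.006,0.078,0.005],[0,0,0.001],0.7],[[-0.006,0.078,0.005],[0,0,0.002],0.7],[[-0.006,0.078,0.005],[0,0,0.001],0.7]]}}

```text
time_s: 4.08
tool_pos: [568.8, -34.3, 93.1]
ee_rot: [-177.3, 29.4, -173.4]
contact_force: [1.4, -1.5, 1.3]
width: 59.9
gripper_force: 0.0
```

```bash
python3 - <<'E'
from h import *
np.save('wp.npy',wristpose()); save('wrist','w3.png')
p,q=pose(); print(w2f(p),q.as_euler('xyz',degrees=True), w2f(tcp(-66,117,back=50)))
rows(p,q,tcp(-66,117),ori(30),2,0.7)
E
```

```text
[-90.86457505 -29.84994929  94.09173979] [-177.25491391   29.49998835 -173.15823983] [-92.5       117.         73.8993464]
[[[0.007, 0.1, 0.04], [-0.023, -0.004, 0.0], 0.7], [[0.008, 0.099, 0.042], [-0.022, -0.004, 0.001], 0.7]]
```

View pics/w3.png

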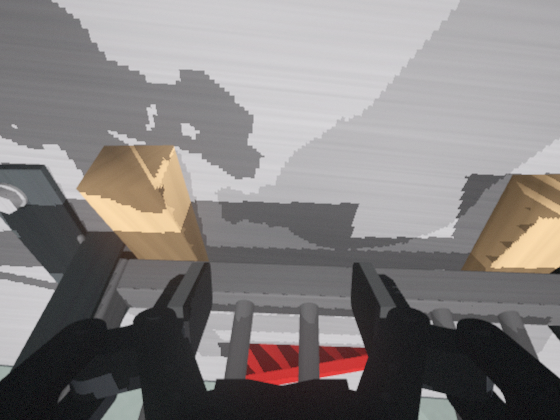

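The right wedge has clearly been drawn (butt at rows 145-200, against the left butt's 175 and below). The move across fell short at y = -30, so I'll carry on in smaller steps.

Call:
{"name": "drive_tool", "arguments": {"commands": [[[0.002,0.05,0.0],[-0.012,-0.002,0],0.7],[[0.002,0.05,0.0],[-0.012,-0.002,0],0.7],[[0.001,0.05,0.0],[-0.012,-0.002,0],0.7],[[0,0.046,0.0],[-0.01,-0.002,0],0.7],[[0,0,0],[0,0,0],0.7]]}}

```text
time_s: 4.75
tool_pos: [552.4, 111.5, 96.7]
ee_rot: [179.8, 29.2, -173.2]
contact_force: [0.2, 0.0, -0.3]
width: 59.9
gripper_force: 0.0
```

```bash
python3 - <<'E'
from h import *
p,q=pose(); print(w2f(p),q.as_euler('xyz',degrees=True),observe()['joint_pos'])
p,q=rows(p,q,tcp(-66,117,back=40),ori(30),1,0.7)
rows(p,q,tcp(-66,117),ori(30),3,0.7)
E
```

```text
[-91.4091152  113.48122025  96.71261154] [ 179.82629727   29.1660433  -173.24832263] [  19.35980791    7.24984427  -52.42340817   73.91083796   -6.17898552
 -174.86986017]
[[[0.016, 0.005, 0.039], [0.002, -0.014, -0.001], 0.7]]
[[[0.0, 0.0, 0.018], [0.0, 0.0, 0.0], 0.7], [[0.0, 0.0, 0.018], [0.0, 0.0, 0.0], 0.7], [[0.0, 0.0, 0.018], [0.0, 0.0, 0.0], 0.7]]
```

Joints 5 and 6 are near their limits, since a 30° lean puts the wrist close to singular. Cutting the lean to about 18° still clears the ledge by my geometry.

```bash
python3 - <<'E'
from h import *
p,q=pose()
rows(p,q,tcp(-66,117,lean=18,back=50),ori(18),4,0.7)
E
```

```text
[[[0.0, 0.001, 0.007], [0.001, 0.047, 0.0], 0.7], [[0.0, 0.001, 0.007], [0.001, 0.046, 0.0], 0.7], [[0.0, 0.001, 0.007], [0.0, 0.047, 0.0], 0.7], [[-0.001, 0.002, 0.006], [0.001, 0.046, -0.001], 0.7]]
```

Call:
{"name": "drive_tool", "arguments": {"commands": [[[0,0.001,0.007],[0.001,0.047,0],0.7],[[0,0.001,0.007],[0.001,0.046,0],0.7],[[0,0.001,0.007],[0,0.047,0],0.7],[[-0.001,0.002,0.006],[0.001,0.046,-0.001],0.7],[[0,0,0],[0,0,0],0.7]]}}

```text
time_s: 5.38
tool_pos: [573.6, 105.4, 90.7]
ee_rot: [-179.2, 21.5, -173.7]
contact_force: [0.6, 0.6, 0.4]
width: 59.6
gripper_force: 0.0
```

```bash
python3 - <<'E'
from h import *
p,q=pose(); s=observe(); print(w2f(p),q.as_euler('xyz',degrees=True),s['joint_pos'].round(1),s['contact_force'])
rows(p,q,tcp(-66,117,lean=18),ori(18),3,0.7)
E
```

```text
[-71.02786318 104.91306784  90.68122972] [-179.21775893   21.47856755 -173.72507553] [  30.3   13.   -32.9   21.4  -26.3 -132. ] [0.57158304 0.6214759  0.44553048]
[[[0.008, 0.006, 0.025], [-0.005, 0.019, -0.003], 0.7], [[0.008, 0.005, 0.026], [-0.005, 0.019, -0.003], 0.7], [[0.007, 0.006, 0.025], [-0.006, 0.02, -0.003], 0.7]]
```

Call:
{"name": "drive_tool", "arguments": {"commands": [[[0.008,0.006,0.018],[-0.005,0.019,-0.003],0.7],[[0.008,0.006,0.018],[-0.005,0.019,-0.003],0.7],[[0.006,0.006,0.018],[-0.006,0.02,-0.003],0.7],[[0,0,0.022],[0,0,0],0.7],[[0,0,0],[0,0,0],0.7]]}}

```text
time_s: 6.0
tool_pos: [573.7, 117.9, 28.6]
ee_rot: [-179.9, 17.7, -173.1]
contact_force: [0.0, -0.5, 0.3]
width: 59.7
gripper_force: 0.0
```

```bash
python3 - <<'E'
from h import *
save('wrist','w4.png')
p,q=pose(); s=observe(); print(w2f(p),q.as_euler('xyz',degrees=True),s['joint_pos'].round(1),s['contact_force'],w2f(tcp(-66,117,lean=18)))
E
```

```text
[-69.13170928 117.53885087  29.59942708] [-179.88167751   17.77534111 -173.08534191] [  30.4   19.6  -32.4   18.6  -22.8 -129.7] [ 1.00109383  0.48695408 -0.46221709] [-66.92705098 117.          30.85316955]
```

View pics/w4.png

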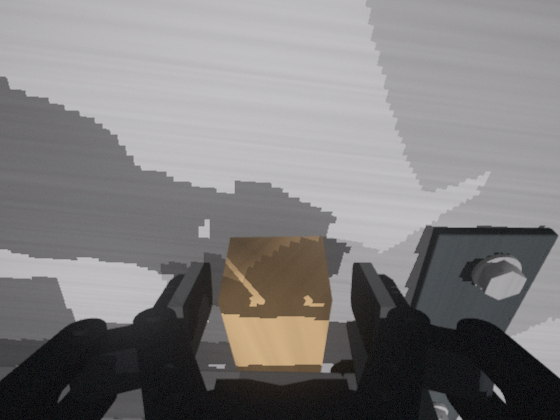

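Left wedge is well centred between the pads (columns 222-330). Close and tug 30 mm.

Call:
{"name": "drive_tool", "arguments": {"commands": [[[0,-0.001,0],[0,0,0],0],[[0,0,0],[0,0,0],0],[[0,0,0],[0,0,0],0],[[0.0076,0,-0.0025],[0,0,0],0],[[0.0076,0,-0.0025],[0,0,0],0],[[0.0076,0,-0.0025],[0,0,0],0],[[0.0076,0,-0.0025],[0,0,0],0],[[0.0076,0,-0.0025],[0,0,0],0]]}}

```text
time_s: 7.05
tool_pos: [545.8, 115.3, 31.3]
ee_rot: [180.0, 18.0, -173.0]
contact_force: [5.2, 0.2, -3.6]
width: 38.9
gripper_force: 61.3
```

Call:
{"name": "drive_tool", "arguments": {"commands": [[[0,0,0],[0,0,0],0],[[0,0,0],[0,0,0],0.7],[[0,0,0],[0,0,0],0.7],[[0,0,-0.03],[0,0,0],0.7],[[0,0,-0.04],[0,0,0],0.7],[[0,0,0],[0,0,0],0.7]]}}

```text
time_s: 7.8
tool_pos: [529.8, 113.0, 83.1]
ee_rot: [179.9, 18.1, -173.1]
contact_force: [0.5, -0.3, 0.1]
width: 60.0
gripper_force: 0.0
```

```bash
python3 - <<'E'
from h import *
p,q=pose(); s=observe(); print(w2f(p),q.as_euler('xyz',degrees=True),s['joint_pos'].round(1),s['contact_force'])
p,q=rows(p,q,tcp(-84,-116,lean=18,back=50),ori(18),6,0.7)
rows(p,q,tcp(-84,-116,lean=18),ori(18),2,0.7)
E
```

```text
[-113.68212949  117.69109605   83.08034061] [ 179.94833613   18.1331525  -173.12871735] [  33.1   10.7  -34.3   16.1  -29.5 -129.2] [ 0.46751031 -0.25989145  0.11616859]
[[[-0.002, -0.052, 0.002], [0.0, 0.0, 0.0], 0.7], [[-0.003, -0.052, 0.002], [0.0, 0.0, 0.0], 0.7], [[-0.002, -0.052, 0.002], [0.0, 0.001, 0.0], 0.7], [[-0.003, -0.052, 0.002], [0.0, 0.0, 0.0], 0.7], [[-0.002, -0.052, 0.002], [0.001, 0.001, 0.001], 0.7], [[-0.003, -0.052, 0.001], [0.0, 0.0, 0.0], 0.7]]
[[[0.0, 0.0, 0.033], [0.0, 0.0, 0.0], 0.7], [[0.0, 0.0, 0.034], [0.0, 0.0, 0.0], 0.7]]
```

Call:
{"name": "drive_tool", "arguments": {"commands": [[[-0.002,-0.052,0.002],[0,0,0],0.7],[[-0.003,-0.052,0.002],[0,0,0],0.7],[[-0.002,-0.052,0.002],[0,0,0],0.7],[[-0.003,-0.052,0.002],[0,0,0],0.7],[[-0.002,-0.052,0.002],[0.001,0.001,0.001],0.7],[[-0.003,-0.052,0.001],[0,0,0],0.7],[[0,0,0],[0,0,0],0.7]]}}

```text
time_s: 8.68
tool_pos: [570.0, -121.0, 75.7]
ee_rot: [-179.9, 17.8, -173.4]
contact_force: [-0.4, -0.4, -1.0]
width: 59.8
gripper_force: 0.0
```

```bash
python3 - <<'E'
from h import *
p,q=pose(); s=observe(); print(w2f(p),q.as_euler('xyz',degrees=True),s['joint_pos'].round(1),s['contact_force'])
rows(p,q,tcp(-84,-117,lean=18),ori(18),3,0.7)
E
```

```text
[-101.49187816 -119.37478061   75.66421563] [-179.89830474   17.77939328 -173.40053548] [  2.7  16.2 -21.4  -1.9 -34.7 -84.7] [-0.35749826 -0.37946269 -1.03684264]
[[[-0.001, 0.001, 0.021], [-0.001, -0.001, -0.001], 0.7], [[-0.001, 0.001, 0.021], [-0.001, -0.001, -0.001], 0.7], [[-0.001, 0.001, 0.022], [-0.001, -0.002, -0.001], 0.7]]
```

Call:
{"name": "drive_tool", "arguments": {"commands": [[[-0.001,0.001,0.021],[-0.001,-0.001,-0.001],0.7],[[-0.001,0.001,0.021],[-0.001,-0.001,-0.001],0.7],[[-0.001,0.001,0.021],[-0.001,-0.002,-0.001],0.7],[[0,0,0],[0,0,0],0.7],[[0,0,0],[0,0,0],0],[[0,0,0],[0,0,0],0],[[0,0,0],[0,0,0],0]]}}

```text
time_s: 9.55
tool_pos: [586.2, -114.8, 33.0]
ee_rot: [-180.0, 18.1, -173.0]
contact_force: [-1.7, -4.3, 2.3]
width: 39.5
gripper_force: 62.0
```

Call:
{"name": "drive_tool", "arguments": {"commands": [[[0.0076,0,-0.0025],[0,0,0],0],[[0.0076,0,-0.0025],[0,0,0],0],[[0.0076,0,-0.0025],[0,0,0],0],[[0.0076,0,-0.0025],[0,0,0],0],[[0.0076,0,-0.0025],[0,0,0],0],[[0,0,0],[0,0,0],0],[[0,0,0],[0,0,0],0.7],[[0,0,0],[0,0,0],0.7]]}}

```text
time_s: 10.55
tool_pos: [556.1, -118.0, 32.3]
ee_rot: [180.0, 18.0, -173.0]
contact_force: [-0.1, -0.4, 0.1]
width: 60.0
gripper_force: 0.0
```

```bash
python3 - <<'E'
from h import *
p,q=pose(); s=observe(); print(w2f(p),q.as_euler('xyz',degrees=True),s['joint_pos'].round(1),s['contact_force'])
zt=q.as_matrix()[:,2]
p,q=rows(p,q,p-50*zt,q,2,0.7)
p,q=rows(p,q,tcp(-95,117,lean=18,back=50),ori(18),6,0.7)
E
```

```text
[-114.89789107 -114.76356054   32.30843737] [ 179.9743638    18.04140536 -172.98365309] [  3.   18.4 -26.2  -2.8 -27.4 -83.7] [-0.0755239  -0.38457391  0.08349837]
[[[0.0, 0.0, -0.033], [0.0, 0.0, 0.0], 0.7], [[0.0, 0.0, -0.034], [0.0, 0.0, 0.0], 0.7]]
[[[-0.004, 0.052, 0.002], [0.0, 0.0, 0.001], 0.7], [[-0.004, 0.051, 0.002], [0.0, 0.0, 0.0], 0.7], [[-0.004, 0.052, 0.002], [0.0, 0.0, 0.001], 0.7], [[-0.004, 0.051, 0.002], [0.001, 0.0, 0.0], 0.7], [[-0.004, 0.052, 0.001], [0.0, 0.0, 0.001], 0.7], [[-0.004, 0.051, 0.001], [0.001, 0.001, 0.0], 0.7]]
```

Call:
{"name": "drive_tool", "arguments": {"commands": [[[0,0,-0.033],[0,0,0],0.7],[[0,0,-0.034],[0,0,0],0.7],[[-0.004,0.052,0.002],[0,0,0.001],0.7],[[-0.004,0.051,0.002],[0,0,0],0.7],[[-0.004,0.052,0.002],[0,0,0.001],0.7],[[-0.004,0.051,0.002],[0.001,0,0],0.7],[[-0.004,0.052,0.001],[0,0,0.001],0.7],[[-0.004,0.051,0.001],[0.001,0.001,0],0.7]]}}

```text
time_s: 11.55
tool_pos: [531.8, 113.6, 78.7]
ee_rot: [-179.9, 18.0, -173.2]
contact_force: [1.8, -0.8, 0.0]
width: 60.1
gripper_force: 0.0
```

```bash
python3 - <<'E'
from h import *
p,q=pose(); s=observe(); print(w2f(p),q.as_euler('xyz',degrees=True),s['joint_pos'].round(1),s['contact_force'])
rows(p,q,tcp(-95,117,lean=18,back=40),ori(18),1,0.7)
rows(p,q,tcp(-95,117,lean=18),ori(18),4,0.7)
E
```

```text
[-111.56341286  118.04293414   78.74086042] [-179.94109414   18.00516526 -173.16324781] [  33.    11.4  -34.4   16.5  -29.  -129.6] [ 1.81873507 -0.81837171  0.03304212]
[[[0.0, -0.001, 0.014], [-0.001, 0.0, 0.001], 0.7]]
[[[0.0, 0.0, 0.017], [0.0, 0.0, 0.0], 0.7], [[0.0, 0.0, 0.017], [0.0, 0.0, 0.0], 0.7], [[0.0, -0.001, 0.017], [0.0, 0.0, 0.0], 0.7], [[0.0, 0.0, 0.016], [-0.001, 0.0, 0.001], 0.7]]
```

Call:
{"name": "drive_tool", "arguments": {"commands": [[[0,0,0.022],[0,0,0],0.7],[[0,-0.001,0.022],[0,0,0],0.7],[[0,0,0.022],[0,0,0],0.7],[[0,0,0],[0,0,0],0.7],[[0,0,0],[0,0,0],0],[[0,0,0],[0,0,0],0],[[0,0,0],[0,0,0],0]]}}

```text
time_s: 12.42
tool_pos: [547.9, 114.1, 32.7]
ee_rot: [-180.0, 18.1, -173.1]
contact_force: [-5.4, 1.8, 5.0]
width: 38.7
gripper_force: 62.0
```

Call:
{"name": "drive_tool", "arguments": {"commands": [[[0.0076,0,-0.0025],[0,0,0],0],[[0.0076,0,-0.0025],[0,0,0],0],[[0.0076,0,-0.0025],[0,0,0],0],[[0.0076,0,-0.0025],[0,0,0],0],[[0.0076,0,-0.0025],[0,0,0],0],[[0,0,0],[0,0,0],0],[[0,0,0],[0,0,0],0.7],[[0,0,0],[0,0,0],0.7]]}}

```text
time_s: 13.42
tool_pos: [517.3, 109.5, 31.4]
ee_rot: [-179.9, 18.0, -173.2]
contact_force: [0.5, 0.5, -0.1]
width: 59.5
gripper_force: 0.0
```

```bash
python3 - <<'E'
from h import *
p,q=pose(); s=observe(); print(w2f(p),q.as_euler('xyz',degrees=True),s['joint_pos'].round(1),s['contact_force'])
zt=q.as_matrix()[:,2]
p,q=rows(p,q,p-50*zt,q,2,0.7)
p,q=rows(p,q,tcp(-115,-115,lean=10,back=50),ori(10),6,0.7)
E
```

```text
[-126.50786404  115.65512795   31.40639406] [-179.91795429   17.95000505 -173.19419043] [  32.6   14.   -42.5   24.7  -18.9 -138.2] [ 0.49775699  0.51013263 -0.12347582]
[[[0.0, 0.0, -0.033], [0.0, 0.0, 0.0], 0.7], [[0.0, 0.0, -0.034], [0.0, 0.0, 0.0], 0.7]]
[[[-0.004, -0.051, 0.001], [0.0, 0.022, 0.0], 0.7], [[-0.004, -0.051, 0.001], [0.0, 0.022, 0.0], 0.7], [[-0.004, -0.051, 0.001], [0.0, 0.022, 0.0], 0.7], [[-0.004, -0.052, 0.001], [0.0, 0.022, 0.0], 0.7], [[-0.004, -0.051, 0.001], [-0.001, 0.022, 0.0], 0.7], [[-0.003, -0.052, 0.0], [0.0, 0.023, 0.0], 0.7]]
```

Call:
{"name": "drive_tool", "arguments": {"commands": [[[0,0,-0.033],[0,0,0],0.7],[[0,0,-0.034],[0,0,0],0.7],[[-0.004,-0.051,0.001],[0,0.022,0],0.7],[[-0.004,-0.051,0.001],[0,0.022,0],0.7],[[-0.004,-0.051,0.001],[0,0.022,0],0.7],[[-0.004,-0.052,0.001],[0,0.022,0],0.7],[[-0.004,-0.051,0.001],[0,0.022,0],0.7],[[-0.003,-0.052,0],[0,0.022,0],0.7]]}}

```text
time_s: 14.42
tool_pos: [547.0, -120.4, 80.1]
ee_rot: [-180.0, 10.0, -173.2]
contact_force: [-0.0, -0.0, -0.3]
width: 59.8
gripper_force: 0.0
```

```bash
python3 - <<'E'
from h import *
p,q=pose(); s=observe(); print(w2f(p),q.as_euler('xyz',degrees=True),s['joint_pos'].round(1),s['contact_force'])
rows(p,q,tcp(-115,-115,lean=10),ori(10),4,0.7)
c=R.from_euler('y',0)
print(ori(10,0).inv().apply([-6,0,0])/750)
E
```

```text
[-124.18821202 -116.09059414   80.14538825] [-179.98963565    9.99802149 -173.19460331] [  3.2  17.1 -17.8  -0.9 -45.2 -85.8] [-0.03679124 -0.02287543 -0.25226252]
[[[0.0, 0.0, 0.017], [0.0, 0.0, 0.0], 0.7], [[0.0, 0.0, 0.017], [0.0, 0.0, 0.0], 0.7], [[0.0, 0.001, 0.016], [0.0, 0.0, 0.0], 0.7], [[0.0, 0.0, 0.017], [0.0, 0.0, 0.0], 0.7]]
[ 0.00787846  0.         -0.00138919]
```

Call:
{"name": "drive_tool", "arguments": {"commands": [[[0,0,0.022],[0,0,0],0.7],[[0,0.001,0.022],[0,0,0],0.7],[[0,0,0.022],[0,0,0],0.7],[[0,0,0],[0,0,0],0.7],[[0,0,0],[0,0,0],0],[[0,0,0],[0,0,0],0],[[0,0,0],[0,0,0],0]]}}

```text
time_s: 15.3
tool_pos: [556.0, -117.5, 32.6]
ee_rot: [-179.9, 10.2, -173.2]
contact_force: [-2.1, -0.5, 4.1]
width: 38.8
gripper_force: 61.7
```

Call:
{"name": "drive_tool", "arguments": {"commands": [[[0.0066,0,-0.0012],[0,0,0],0],[[0.0066,0,-0.0012],[0,0,0],0],[[0.0066,0,-0.0012],[0,0,0],0],[[0.0066,0,-0.0012],[0,0,0],0],[[0.0066,0,-0.0012],[0,0,0],0],[[0,0,0],[0,0,0],0],[[0,0,0],[0,0,0],0.7],[[0,0,0],[0,0,0],0.7]]}}

```text
time_s: 16.3
tool_pos: [530.1, -120.4, 31.6]
ee_rot: [-180.0, 10.0, -173.2]
contact_force: [0.1, 0.4, 0.0]
width: 59.8
gripper_force: 0.0
```

```bash
python3 - <<'E'
from h import *
p,q=pose(); s=observe(); print(w2f(p),q.as_euler('xyz',degrees=True),s['joint_pos'].round(1),s['contact_force'])
save('scene','c.png'); im=cv2.imread('pics/c.png')[150:300,190:400]; cv2.imwrite('pics/c2.png',cv2.resize(im,None,fx=3.8,fy=3.8,interpolation=cv2.INTER_CUBIC))
zt=q.as_matrix()[:,2]
p,q=rows(p,q,p-50*zt,q,2,0.7)
p,q=rows(p,q,tcp(-125,116,lean=10,back=50),ori(10),6,0.7)
E
```

```text
[-140.98603961 -114.10477135   31.57244485] [-179.97014008   10.01368413 -173.1852912 ] [  3.3  19.1 -23.6  -1.  -37.3 -85.8] [0.10456408 0.36911738 0.04612631]
[[[0.0, 0.0, -0.033], [0.0, 0.0, 0.0], 0.7], [[0.0, 0.0, -0.034], [0.0, 0.0, 0.0], 0.7]]
[[[-0.003, 0.051, 0.001], [0.0, 0.0, 0.0], 0.7], [[-0.003, 0.051, 0.001], [0.0, 0.0, 0.0], 0.7], [[-0.004, 0.051, 0.001], [0.0, 0.0, 0.0], 0.7], [[-0.003, 0.051, 0.001], [0.0, 0.0, 0.0], 0.7], [[-0.004, 0.051, 0.0], [0.0, 0.0, 0.0], 0.7], [[-0.003, 0.052, 0.001], [0.0, 0.0, 0.0], 0.7]]
```

View pics/c2.png

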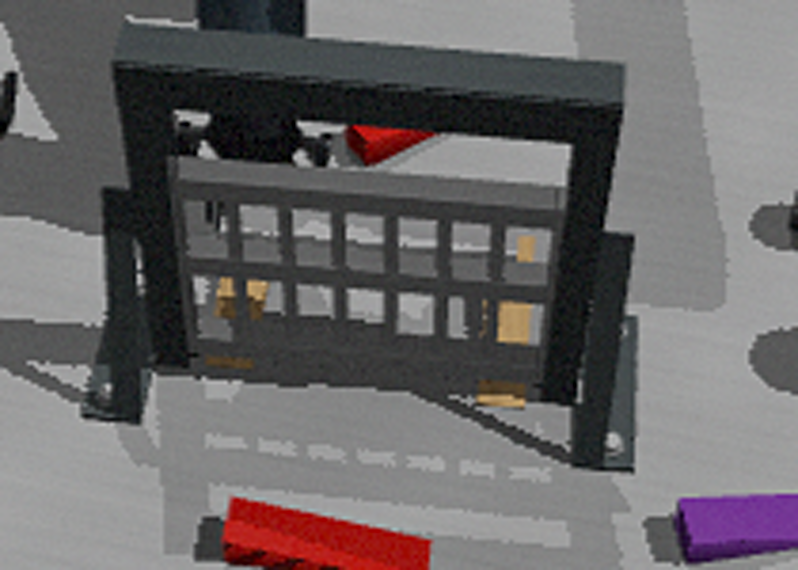

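Grille is nearly level and almost down. The right tip just shows at (230,362) and the left tip at (500,395), still further under. Next comes the left wedge, with the gripper upright.

```bash
python3 - <<'E'
from h import *
p,q=pose()
zt=q.as_matrix()[:,2]
p,q=p-50*zt,q
p,q=rows(p,q,tcp(-125,116,z=27,lean=0,back=50),ori(0),6,0.7)
E
```

```text
[[[-0.005, 0.051, 0.001], [0.0, 0.028, 0.0], 0.7], [[-0.005, 0.051, 0.001], [0.0, 0.028, 0.0], 0.7], [[-0.006, 0.051, 0.001], [0.0, 0.028, 0.0], 0.7], [[-0.006, 0.051, 0.001], [0.0, 0.028, 0.0], 0.7], [[-0.005, 0.051, 0.0], [0.0, 0.028, 0.0], 0.7], [[-0.006, 0.052, 0.0], [-0.001, 0.027, 0.0], 0.7]]
```

Call:
{"name": "drive_tool", "arguments": {"commands": [[[0,0,-0.033],[0,0,0],0.7],[[0,0,-0.034],[0,0,0],0.7],[[-0.005,0.051,0.001],[0,0.028,0],0.7],[[-0.005,0.051,0.001],[0,0.028,0],0.7],[[-0.006,0.051,0.001],[0,0.028,0],0.7],[[-0.006,0.051,0.001],[0,0.028,0],0.7],[[-0.005,0.051,0],[0,0.028,0],0.7],[[-0.006,0.052,0],[0,0.027,0],0.7]]}}

```text
time_s: 17.35
tool_pos: [519.1, 111.2, 80.6]
ee_rot: [-179.9, -0.0, -173.2]
contact_force: [-0.1, 0.3, 0.5]
width: 59.7
gripper_force: 0.0
```

```bash
python3 - <<'E'
from h import *
p,q=pose(); s=observe(); print(w2f(p),q.as_euler('xyz',degrees=True),s['joint_pos'].round(1),s['contact_force'])
rows(p,q,tcp(-125,116,z=27,lean=0),ori(0),3,0.7)
E
```

```text
[-124.54873354  117.18589548   80.59408693] [-1.79930977e+02 -1.77372858e-02 -1.73183120e+02] [ 2.900e+01  1.930e+01 -1.380e+01  1.000e-01 -5.690e+01 -1.123e+02] [-0.06037009  0.31225544  0.46566481]
[[[0.0, 0.0, 0.022], [0.0, 0.0, 0.0], 0.7], [[0.0, -0.001, 0.023], [-0.001, 0.0, 0.0], 0.7], [[0.001, -0.001, 0.022], [0.0, 0.0, 0.0], 0.7]]
```

Call:
{"name": "drive_tool", "arguments": {"commands": [[[0,0,0.022],[0,0,0],0.7],[[0,-0.001,0.023],[0,0,0],0.7],[[0,-0.001,0.022],[0,0,0],0.7],[[0,0,0],[0,0,0],0.7],[[0,0,0],[0,0,0],0],[[0,0,0],[0,0,0],0],[[0,0,0],[0,0,0],0]]}}

```text
time_s: 18.23
tool_pos: [520.2, 109.3, 31.5]
ee_rot: [-180.0, 0.2, -173.1]
contact_force: [-3.3, 3.2, 5.5]
width: 38.9
gripper_force: 61.2
```

Call:
{"name": "drive_tool", "arguments": {"commands": [[[0.0066,0,0],[0,0,0],0],[[0.0066,0,0],[0,0,0],0],[[0.0066,0,0],[0,0,0],0],[[0.0066,0,0],[0,0,0],0],[[0.0066,0,0],[0,0,0],0],[[0,0,0],[0,0,0],0],[[0,0,0],[0,0,0],0.7],[[0,0,0],[0,0,0],0.7]]}}

```text
time_s: 19.23
tool_pos: [494.3, 105.3, 29.8]
ee_rot: [-179.9, -0.0, -173.2]
contact_force: [-0.1, -0.8, -0.3]
width: 59.9
gripper_force: 0.0
```

```bash
python3 - <<'E'
from h import *
p,q=pose(); s=observe(); print(w2f(p),q.as_euler('xyz',degrees=True),s['joint_pos'].round(1),s['contact_force'])
p=p-50*q.as_matrix()[:,2]
p,q=rows(p,q,tcp(-140,-114,z=27,lean=0,back=50),ori(0),6,0.7)
E
```

```text
[-149.84553664  114.2818259    29.81291799] [-1.79928521e+02 -4.48721518e-02 -1.73204132e+02] [ 2.990e+01  2.040e+01 -2.120e+01  1.000e-01 -4.840e+01 -1.131e+02] [-0.08509595 -0.81200895 -0.31153947]
[[[-0.002, -0.051, 0.0], [0.0, 0.0, 0.0], 0.7], [[-0.002, -0.051, 0.0], [0.0, 0.0, 0.0], 0.7], [[-0.002, -0.051, 0.0], [0.0, 0.0, 0.0], 0.7], [[-0.002, -0.05, 0.0], [0.0, 0.0, 0.0], 0.7], [[-0.003, -0.051, 0.0], [-0.001, 0.0, 0.0], 0.7], [[-0.002, -0.05, 0.0], [0.0, -0.001, 0.0], 0.7]]
```

Call:
{"name": "drive_tool", "arguments": {"commands": [[[0,0,-0.033],[0,0,0],0.7],[[0,0,-0.034],[0,0,0],0.7],[[-0.002,-0.051,0],[0,0,0],0.7],[[-0.002,-0.051,0],[0,0,0],0.7],[[-0.002,-0.051,0],[0,0,0],0.7],[[-0.002,-0.05,0],[0,0,0],0.7],[[-0.003,-0.051,0],[0,0,0],0.7],[[-0.002,-0.05,0],[0,0,0],0.7]]}}

```text
time_s: 20.23
tool_pos: [531.3, -120.6, 80.2]
ee_rot: [-180.0, -0.0, -173.2]
contact_force: [0.6, 0.7, -0.1]
width: 59.8
gripper_force: 0.0
```

Call:
{"name": "drive_tool", "arguments": {"commands": [[[0,0,0],[0,0,0],0.7],[[0,0,0.022],[0,0,0],0.7],[[0,0,0.023],[0,0,0],0.7],[[0,0,0.021],[0,0,0],0.7],[[0,0,0],[0,0,0],0.7],[[0,0,0],[0,0,0],0],[[0,0,0],[0,0,0],0],[[0,0,0],[0,0,0],0]]}}

```text
time_s: 21.22
tool_pos: [532.5, -119.5, 32.2]
ee_rot: [-179.9, 0.2, -173.2]
contact_force: [-0.4, -0.8, 4.3]
width: 38.9
gripper_force: 61.4
```

Call:
{"name": "drive_tool", "arguments": {"commands": [[[0.007,0,0],[0,0,0],0],[[0.01,0,0],[0,0,0],0],[[0.013,0,0],[0,0,0],0],[[0.014,0,0],[0,0,0],0],[[0.014,0,0],[0,0,0],0],[[0.014,0,0],[0,0,0],0],[[0.014,0,0],[0,0,0],0],[[0.01,0,0],[0,0,0],0]]}}

```text
time_s: 22.22
tool_pos: [461.0, -128.2, 32.2]
ee_rot: [-179.9, 0.3, -173.2]
contact_force: [3.3, -0.4, 5.2]
width: 39.1
gripper_force: 61.8
```

```bash
python3 - <<'E'
from h import *
p,q=pose(); s=observe(); print(w2f(p),q.as_euler('xyz',degrees=True),s['joint_pos'].round(1),s['contact_force'],s['width'])
E
```

```text
[-210.57353241 -113.6296841    32.22549716] [-179.92046361    0.25039597 -173.15262319] [  3.3  17.6 -25.3   0.1 -46.9 -86.5] [ 3.3066994  -0.36083163  5.21298878] 39.06580241781473
```

Call:
{"name": "drive_tool", "arguments": {"commands": [[[0,0,0],[0,0,0],0],[[0,0,0],[0,0,0],0.7],[[0,0,0],[0,0,0],0.7],[[0,0,-0.033],[0,0,0],0.7],[[0,0,-0.034],[0,0,0],0.7]]}}

```text
time_s: 22.85
tool_pos: [459.2, -128.0, 81.2]
ee_rot: [-180.0, -0.1, -173.2]
contact_force: [0.9, -0.3, -0.3]
width: 59.9
gripper_force: 0.0
```

```bash
python3 - <<'E'
from h import *
p,q=pose(); print(w2f(p),p)
p,q=rows(p,q,tcp(-150,115,z=27,lean=0,back=50),ori(0),7,0.7)
E
```

```text
[-212.32339539 -113.22469264   81.24505554] [ 459.17644473 -127.96814704   81.24505554]
[[[-0.012, 0.043, 0.0], [0.0, 0.0, 0.0], 0.7], [[-0.012, 0.044, 0.0], [0.0, 0.0, 0.0], 0.7], [[-0.012, 0.043, 0.0], [0.0, 0.0, 0.0], 0.7], [[-0.012, 0.044, 0.0], [0.0, 0.0, 0.0], 0.7], [[-0.012, 0.043, 0.0], [0.0, -0.001, 0.0], 0.7], [[-0.012, 0.044, 0.001], [0.0, 0.0, 0.0], 0.7], [[-0.011, 0.043, 0.0], [0.0, -0.001, 0.0], 0.7]]
```

Call:
{"name": "drive_tool", "arguments": {"commands": [[[-0.012,0.043,0],[0,0,0],0.7],[[-0.012,0.044,0],[0,0,0],0.7],[[-0.012,0.043,0],[0,0,0],0.7],[[-0.012,0.044,0],[0,0,0],0.7],[[-0.012,0.043,0],[0,0,0],0.7],[[-0.012,0.044,0],[0,0,0],0.7],[[-0.011,0.043,0],[0,0,0],0.7],[[0,0,0],[0,0,0],0.7]]}}

```text
time_s: 23.85
tool_pos: [494.7, 107.2, 80.7]
ee_rot: [-179.9, -0.0, -173.0]
contact_force: [-0.4, -0.3, 1.1]
width: 59.7
gripper_force: 0.0
```

Call:
{"name": "drive_tool", "arguments": {"commands": [[[0,0,0.022],[0,0,0],0.7],[[0,0,0.023],[0,0,0],0.7],[[0,0,0.021],[0,0,0],0.7],[[0,0,0],[0,0,0],0.7],[[0,0,0],[0,0,0],0],[[0,0,0],[0,0,0],0],[[0,0,0],[0,0,0],0]]}}

```text
time_s: 24.72
tool_pos: [495.7, 105.8, 32.8]
ee_rot: [-180.0, 0.2, -173.2]
contact_force: [-0.5, 0.1, 5.0]
width: 39.0
gripper_force: 60.7
```

Call:
{"name": "drive_tool", "arguments": {"commands": [[[0.007,0,0],[0,0,0],0],[[0.01,0,0],[0,0,0],0],[[0.012,0,0],[0,0,0],0],[[0.012,0,0],[0,0,0],0],[[0.012,0,0],[0,0,0],0],[[0.012,0,0],[0,0,0],0],[[0.012,0,0],[0,0,0],0],[[0.01,0,0],[0,0,0],0]]}}

```text
time_s: 25.72
tool_pos: [431.1, 98.6, 32.8]
ee_rot: [180.0, 0.3, -173.1]
contact_force: [3.7, 0.2, 5.9]
width: 38.9
gripper_force: 60.9
```

Call:
{"name": "drive_tool", "arguments": {"commands": [[[0,0,0],[0,0,0],0],[[0,0,0],[0,0,0],0.7],[[0,0,0],[0,0,0],0.7],[[0,0,-0.04],[0,0,0],0.7],[[0,0,-0.06],[0,0,0],0.7],[[0.05,0,-0.06],[0,0,0],0.7],[[0.07,0,-0.05],[0,0,0],0.7],[[0,0,0],[0,0,0],0.7]]}}

```text
time_s: 26.72
tool_pos: [341.1, 87.5, 190.5]
ee_rot: [179.8, 0.4, -173.1]
contact_force: [1.0, 0.1, 0.1]
width: 60.1
gripper_force: 0.0
```

```bash
python3 - <<'E'
from h import *
p,q=pose(); s=observe(); print(w2f(p),s['joint_pos'].round(1),s['contact_force'])
np.save('wp.npy',wristpose());w=save('wrist','w9.png');a=save('scene','e.png')
a=cv2.resize(a[110:300,150:440],(560,367),interpolation=cv2.INTER_CUBIC)
c=np.vstack([cv2.resize(w,(400,300)),]); a=cv2.resize(a,(400,262)); b=save('side','f.png')[100:310,190:440]; b=cv2.resize(b,(400,336))
out=np.zeros((600,800,3),np.uint8); out[:300,:400]=c; out[300:562,:400]=a; out[:336,400:]=b
cv2.imwrite('pics/g.png',out[:,:,::-1])
E
```

```text
[-304.01473141  114.75307742  190.54931248] [ 4.050e+01 -7.000e+00 -2.660e+01  1.000e-01 -7.000e+01 -1.236e+02] [1.03993951 0.05439582 0.08421193]
```

View pics/g.png

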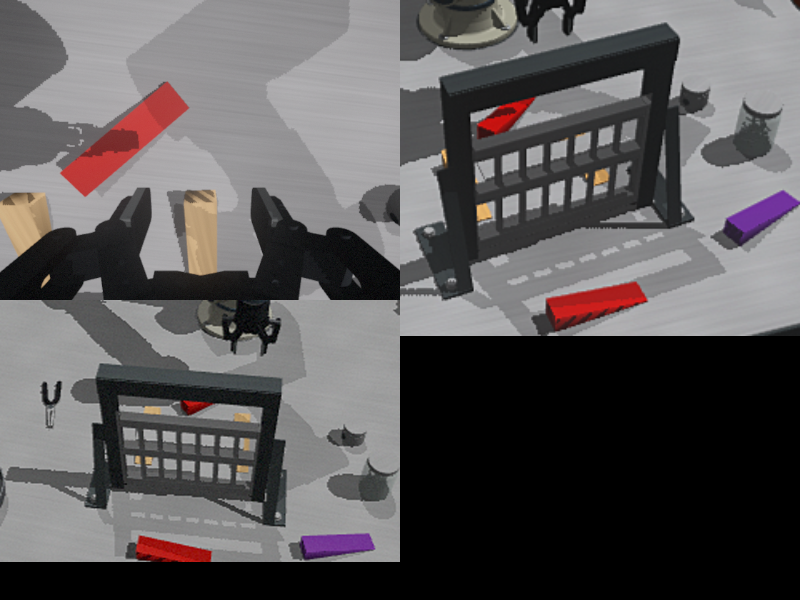

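Both wedges lie flat and clear in front, with tips about 12 mm short of the ledge line by dead reckoning. The grille stands level and down, the decoys and bystanders haven't moved, and the arm is clear.

```bash
python3 -c "
from rig import ticket; print(ticket.job_done())"
```

```text
the job is handed in; nothing more can be done
None
```

I drew both wedges out by turns, 15–30 mm at a time until the grille was down and then clear; by the last pictures it stands level on its feet, both wedges lie in front and nothing else moved, and I handed the job in at about 27 s of the 69 s allowed (no verdict was returned).

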